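# Hold a soap stick against fence and bed for the cut

### The arm

A 6-joint arm with a two-finger parallel gripper is mounted at the origin on the work surface. World frame = base frame: x ahead of the robot, y to its left, z up, the work surface at z = 0. Lengths are in m, angles in rad, forces in N, time in s.
With the tool pointing down it reaches from about 0.25 to 0.725 m from the base axis. Payload 4 kg.
Tool frame: the origin (TCP) lies midway between the tips of the shut fingers; the grasp point (between the pads) lies 19 mm behind it; y points along the fingers, z is the direction in which the jaws open and shut, and the axes are right-handed (so a half turn about y gives the same grasp; the last joint's range is limited). The gripper opens to 85 mm and grips with 20 to 120 N. Pads are 22 mm wide; open, the fingers measure 114 mm over their backs; the gripper's body (76 mm by 85 mm) begins 54 mm behind the grasp point. The pads swing forward as they close: fully open they stand 13 mm farther back than shut.
Start: joints at [1.169, 0.241, 0.005, 1.335, 0, 1.571], TCP at [0.196, 0.46, 0.231] pointing down, gripper open.
Joint ranges: [-2.72, 2.72], [-1.05, 1.87], [-1.09, 1.28], [-1.99, 2.15], [-1.42, 1.44], [-3.14, 3.14]. Speed limits (rad/s): [2.79, 2.79, 3.14, 3.14, 3.14, 3.14].

### API

Orientations are given as a unit quaternion [x, y, z, w].
In Python, from workcell import bot gives the robot as it stands. The module is installed in compiled form; this text tells all that it offers.
- The arm moves only by the shell command python3 -m handwheel 'ROWS' [OPENING]. ROWS is JSON, a list of rows, each a list of 6 numbers: the shift along the tool's x, y, z in units of 25 mm (1.0 is 25 mm), then the turn, a rotation vector about the tool's x, y, z in units of 10 degrees (1.0 is 10 degrees). A call has exactly 5 rows; each row is the pose to reach, as a shift and turn from the pose commanded when the call began, along the tool's axes at that moment; what a row does not reach only later rows make up. A row lasts 1/8 s, in which the tool goes at most 62.5 mm and 10.7 degrees, less where a joint would pass 70% of its speed; a pose out of reach is approached as far as the arm can. A call with a gripper value outside its range is refused whole. OPENING is the gripper command: -1 is shut, 1 is fully open, values between are in proportion, set as the call begins (- or left out, the last holds). The fingers move at their own pace and stop on an object; the grip force is fixed at half the most. Time passes only in rows, so rows that repeat a pose let the fingers close, or fill a call up. It gives the time, the measured TCP pose, the force and the opening at its end, in the units of the state.
- bot.get_obs(): the state, without advancing time (a new reading comes with each control period).
- bot.camera(name): name is "side" or "top"; returns a dict with "color" (384x512x3 uint8, red, green, blue), "fx", "fy", "cx", "cy" (pixels), "rvec" (rotation vector, rad) and "tvec" (3), from world to camera coordinates, as OpenCV has them. Camera axes: x right, y down, z forward; pixel columns grow to the right and rows downward; lengths in m; the calibration is good to about 2 mm. A picture is of the moment at which its call begins. There is no depth.
- bot.job_done(): hands the job in, once; it reports no verdict.
The state is a dict: "clock": time; "joint_pos": joint angles; "joint_vel": joint speeds; "tau": joint torques, N m; "eef_pos": TCP position; "tool_rot": TCP orientation; "ft_force": force on the tool from outside, world axes, zero at the start; "ft_torque": the same for the moment, N m; "grip_width": finger opening in m.
Only numpy, scipy, OpenCV 4.12 (cv2) and the standard library are available. Lean on these libraries where they do the work, as an engineer would, in place of code of your own. Each camera call takes 0.05 s, during which the arm holds its last target.

### The job

Lay the loose soap stick flat side down on the cutter's wooden bed, its length along the aluminium fence, and slide it along the fence until you feel it butt squarely against the red length stop, without shoving the stop off its setting. Then hold it for the cut with one firm but not heavy diagonal push of the gripper, down onto the bed and into the fence at once, bearing on the long side of the blade line (away from the stop) and well clear of that line. Finish while still pushing and holding it like that; leave the blade arm up and the other soaps and tools where they are.

Things in the scene. Friction and masses are not known exactly. Their poses are not given: they have to be found in the camera images.
- stick: The workpiece: loose cream soap stick with dark flecks, flat side down on the granite right of the cutter. 140 mm long (y axis), 50 wide (x), 38 high (z); D section: flat underside, straight flanks 13 mm high, then a half-round top of radius 25. About 0.24 kg. Origin: centre of the underside. Ends alike: either may go to the stop. Fresh: dents if pressed on bed or fence with over 60 N.
- bed: Wooden bed, fixed; top 22 mm above the granite. Origin on its top where the blade line (dark kerf, y = 0) meets the fence's face; x points into the fence, y along it to the stop, z up. Bed spans x -0.135 to 0 in front of the fence, y -0.21 (open end) to +0.11. A stick flush with the fence has its origin at x = -0.025, z = 0. In a good hold the stick presses the bed with 5.5 to 35 N (its weight: under 3 N).
- fence: Aluminium fence along the bed's far side: 20 mm thick, 30 mm high above the bed, slit at the blade line, y -0.21 to +0.11; origin and axes as the bed's. In a good hold it feels 2.5 to 35 N from the stick; about 14 N pushed at 45 degrees on the shoulder of the stick's half-round, near y = -0.05, does this. Soap slides easily on bed and fence (friction about 0.3), which takes a small part of the push.
- stop_face (a point): On the face of the red length stop, 25 mm in front of the fence's face, 15 mm above the bed. The face looks to the bed's -y; a butted stick has its origin 70 mm from this point in -y. Stop block: 44 mm wide across the bed, 22 thick, 34 high; steel clamp plate over the fence, brass knob up to 59 mm above the bed. Set somewhere 35 to 65 mm past the blade line; its clamp slips above 30 N.
- blade_arm (a joint): Steel blade arm with a black handle (28 mm thick), hinged 63 mm behind the fence's face at the blade line, 40 mm above the bed; 240 mm long, parked up, leaning 0.7 rad back, away from the robot, from upright. 0 = up; grows (rad) as it is lowered. Leave it up.
- upright0: Bystander: a like soap stick stood on end, 140 mm high, 50 x 38 mm; origin at the centre of its foot.
- upright1: Bystander: a like soap stick stood on end, 140 mm high, 50 x 38 mm; origin at the centre of its foot.
- upright2: Bystander: a like soap stick stood on end, 140 mm high, 50 x 38 mm; origin at the centre of its foot.
- upright3: Bystander: a like soap stick stood on end, 140 mm high, 50 x 38 mm; origin at the centre of its foot.
- bar0: Bystander: a cut soap bar, same D section, 45 mm long, 38 mm high, flat side down; origin at the centre of its underside.
- bar1: Bystander: a cut soap bar, same D section, 45 mm long, 38 mm high, flat side down; origin at the centre of its underside.
- scraper: Bystander: steel bench scraper lying flat, 120 x 100 mm, 21 mm high, dark wooden handle; origin on the granite near its middle.
- sprayer: Bystander: amber spray bottle with black trigger head, 72 mm across, 188 mm high; origin at the centre of its foot.
There are look-alikes about, which are no part of the job. Leave any green look-alike of the stick alone.

How it is judged:
At the end, for the whole second after the job is handed in: Stick flat on the bed (3 mm), flush with the fence (2.5 mm, 0.035 rad) and butted to the stop (3.5 mm), still; fingers press it over 3 N so fence takes 2.5-35 N and bed 5.5-35 N; grasp point over 25 mm from the blade line, away from the stop; blade up; held for the whole last second (x of stick in the frame of bed between -0.0275 and -0.022 m and angle between the y axis of stick and the y axis of bed, either way round below 0.035 rad and z of stick in the frame of bed between -0.003 and 0.003 m and angle between stick's own z axis and vertical below 0.06 rad and y of stick in the frame of stop_face between -0.0735 and -0.067 m and contact force between stick and fence between 2.5 and 35 N and contact force between stick and bed between 5.5 and 35 N and contact force between the fingers and stick above 3 N and y of the grasp point in the frame of bed below -0.025 m and value of joint blade_arm below 0.1 rad and linear speed of stick below 0.01 m/s); the arm keeps its last pose, push and grip.
It fails at once if the stop is shoved off its setting (more than 4 mm) (distance of stop_face from where it was at the start of the episode above 0.004 m).
It fails at once if the blade arm is lowered (value of joint blade_arm above 0.15 rad).
It fails at once if the soap stick is dented: pressed on bed or fence with more than 60 N (contact force between stick and bed above 60 N or contact force between stick and fence above 60 N).
It fails at once if a standing soap or the spray bottle is tipped over (angle between any of upright0, upright1, upright2, upright3, sprayer's own z axis and vertical above 0.5 rad).
It fails at once if another soap or tool is pushed more than 30 mm (distance of any of upright0, upright1, upright2, upright3, bar0, bar1, scraper, sprayer from where it was at the start of the episode above 0.03 m).
It also fails if it takes over 70 s, if anything falls off the work surface, if the arm or the gripper's body presses on something with over 40 N, if the wrist force passes 120 N, or if a joint passes its speed limit or range.

## Working session

There is one attempt and no reset: what is moved stays moved. The work goes in short steps, Python scripts to look and compute and a shell command to move; the robot and the scene stay as the last step left them, time stands still between calls to the robot, and variables do not carry over. Pictures are saved under pics/ and viewed, and the job is handed in when it is done.

```bash
mkdir -p pics
python3 - <<'E'
from workcell import bot
import cv2
o=bot.get_obs();print(o)
for n in("side","top"):
    c=bot.camera(n);cv2.imwrite(f"pics/{n}0.png",cv2.cvtColor(c["color"],cv2.COLOR_RGB2BGR))
    print(n,c["fx"],c["fy"],c["cx"],c["cy"],c["rvec"],c["tvec"])
E
```

```text
{'clock': 0.0, 'joint_pos': array([1.16899505e+00, 2.41424667e-01, 3.68113294e-03, 1.33519595e+00,
       1.78018842e-05, 1.57080330e+00]), 'joint_vel': array([-7.12231469e-04,  1.15135111e-03, -1.03652705e-08, -2.47643775e-04,
        8.02523096e-04, -2.94018207e-04]), 'tau': array([-8.66592254e-04, -3.72321117e+01,  2.52405810e+01,  1.69509777e-02,
       -1.88531062e-04,  8.91668179e-06]), 'eef_pos': array([0.19527844, 0.45958105, 0.23039068]), 'tool_rot': array([ 0.69362526, -0.14126424,  0.1409495 , -0.6921428 ]), 'ft_force': array([-0.15173313,  0.40993725, -0.54912014]), 'ft_torque': array([-0.02369627,  0.00177424, -0.04687755]), 'grip_width': 0.08541109239264529}
side 458.30745693875633 458.30745693875633 253.71734211682357 190.42790938788647 [ 2.38828589 -0.47883848  0.19771142] [-0.51297511  0.17041535  1.39978142]
top 446.61758913905004 446.61758913905004 248.60137492386008 195.23239448250234 [ 2.16301926 -2.13705083  0.19624722] [-0.07391885  0.5317517   1.21362798]
```

View pics/side0.png

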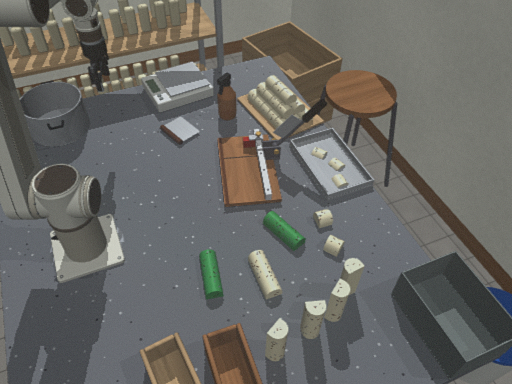

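View pics/top0.png

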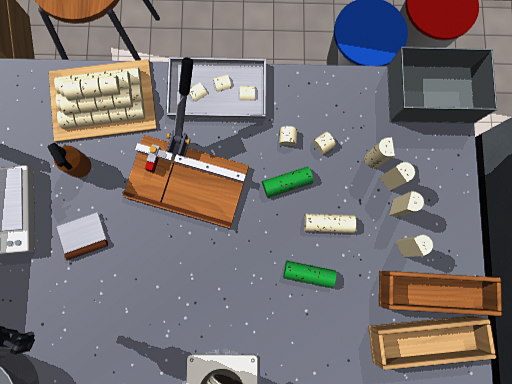

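```bash
cat > h.py <<'E'
import numpy as np,cv2
from workcell import bot
from scipy.spatial.transform import Rotation as R
def cam(n):
    c=bot.camera(n);c["K"]=np.array([[c["fx"],0,c["cx"]],[0,c["fy"],c["cy"]],[0,0,1.]]);c["R"]=cv2.Rodrigues(np.array(c["rvec"]))[0];c["t"]=np.array(c["tvec"]).ravel();return c
def toz(c,uv,z):
    d=c["R"].T@np.linalg.inv(c["K"])@np.array([uv[0],uv[1],1.]);o=-c["R"].T@c["t"];return o+d*(z-o[2])/d[2]
def proj(c,p):
    q=c["K"]@(c["R"]@np.array(p)+c["t"]);return q[:2]/q[2]
def tri(c1,u1,c2,u2):
    P=[c["K"]@np.c_[c["R"],c["t"]] for c in(c1,c2)]
    X=cv2.triangulatePoints(P[0],P[1],np.array(u1,float).reshape(2,1),np.array(u2,float).reshape(2,1)).ravel();return X[:3]/X[3]
def crop(c,x0,y0,x1,y1,s,f):
    im=cv2.cvtColor(c["color"],cv2.COLOR_RGB2BGR)[y0:y1,x0:x1];im=cv2.resize(im,None,fx=s,fy=s,interpolation=cv2.INTER_CUBIC)
    for u in range((x0+9)//10*10,x1,10):cv2.putText(im,str(u),(int((u-x0)*s),8),0,.3,(0,255,255));cv2.line(im,(int((u-x0+.5)*s),10),(int((u-x0+.5)*s),16),(0,255,255))
    for v in range((y0+9)//10*10,y1,10):cv2.putText(im,str(v),(0,int((v-y0+.5)*s)),0,.3,(0,255,255));cv2.line(im,(20,int((v-y0+.5)*s)),(26,int((v-y0+.5)*s)),(0,255,255))
    cv2.imwrite(f,im)
E
python3 - <<'E'
from h import *
c=cam("top");crop(c,115,120,255,235,5.5,"pics/bt.png")
crop(c,260,190,370,260,6,"pics/st.png")
s=cam("side");crop(s,205,115,325,215,6,"pics/bs.png")
E
```

```text
(no output)
```

View pics/bt.png

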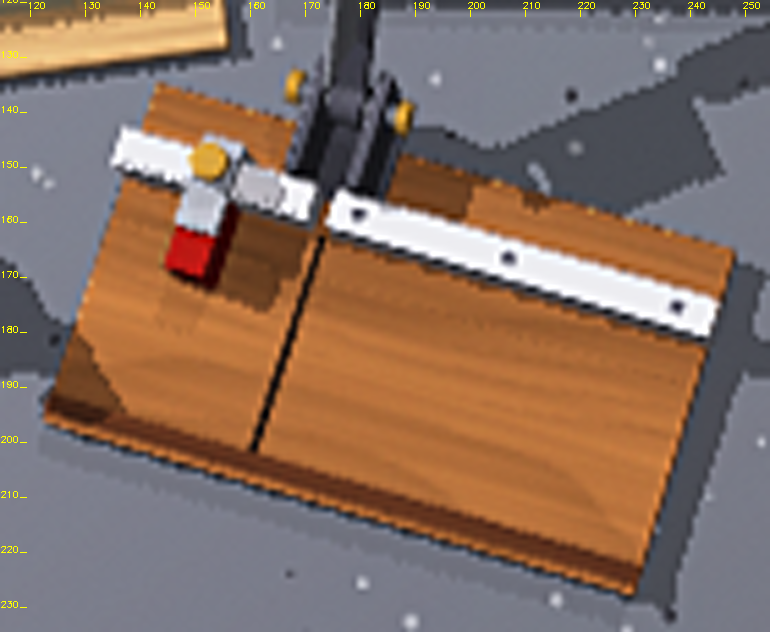

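View pics/bs.png

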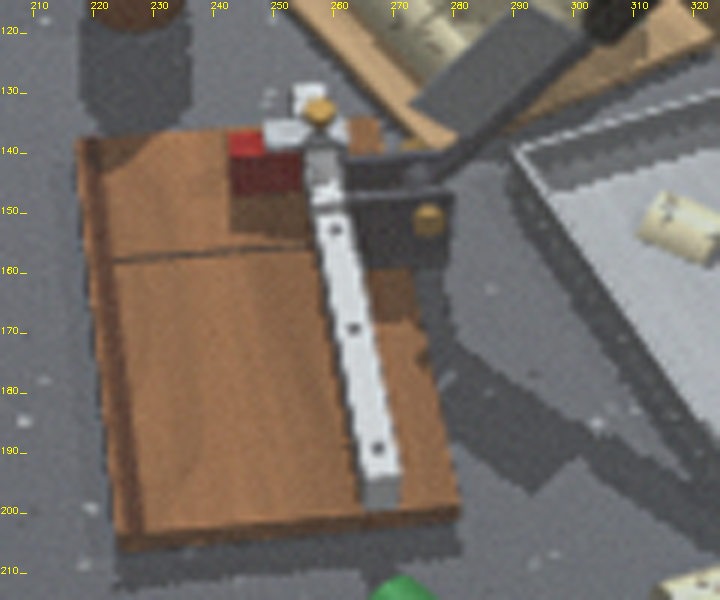

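View pics/st.png

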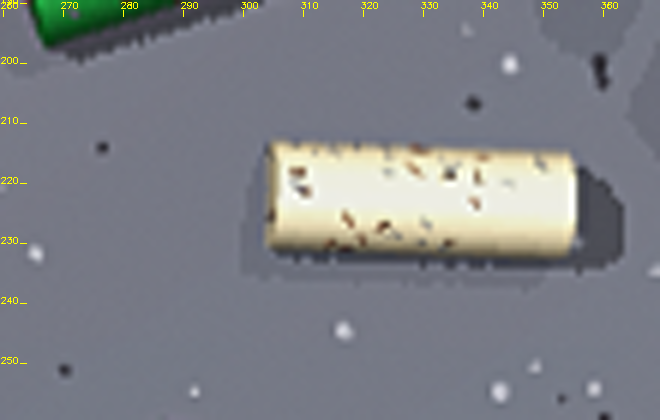

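Run:
```python
from h import *
np.set_printoptions(precision=4,suppress=True)
c=cam("top");s=cam("side")
print("campos",-c["R"].T@c["t"],-s["R"].T@s["t"])
f=lambda p:np.array([p[0]/5.5+115-.5,p[1]/5.5+120-.5])
g=lambda p:np.array([p[0]/6+205-.5,p[1]/6+115-.5])
for n,p,z in [("kerf fence",(322,237),.022),("kerf front",(255,452),.022),("fence topfront R",(708,336),.052),("fence topfront L",(112,165),.052),("fence topfront mid",(328,228),.052),("bed fR",(633,593),.022),("bed fR inner",(637,568),.022),("bed fL",(45,412),.022),("stop face top near",(207,275),.056),("stop face bot near",(213,290),.022)]:
    print(n,toz(c,f(p),z))
print("side")
for n,p,z in [("kerf fence",(312,248),.022),("kerf front",(110,260),.022),("fence topfront near end",(360,478),.052),("fence bot front near",(362,508),.022),("fence top front far",(315,210),.052),("bed near front",(122,548),.0),("bed near front",(120,535),.022),("bed far front",(78,140),.022),("stop face top L",(229,157),.056),("stop face bot L",(229,196),.022),("stop bot R",(300,190),.022)]:
    print(n,toz(s,g(p),z))
# stick
for n,cc in(("top",c),("side",s)):
    h=cv2.cvtColor(cc["color"],cv2.COLOR_RGB2HSV)
    m=((h[...,0]>18)&(h[...,0]<35)&(h[...,2]>120)&(h[...,1]>20)).astype(np.uint8)
    m=cv2.morphologyEx(m,cv2.MORPH_CLOSE,np.ones((3,3)))
    k,l,st,ce=cv2.connectedComponentsWithStats(m)
    t=(330,223) if n=="top" else (265,273)
    i=l[t[1],t[0]];print(i,st[i],ce[i])
    cnt=cv2.findContours((l==i).astype(np.uint8),0,2)[0][0];r=cv2.minAreaRect(cnt);print(r);b=cv2.boxPoints(r);print(b)
    for q in b:print(toz(cc,q,.013),toz(cc,q,.02))
```

```text
campos [ 0.3347 -0.0385  1.2836] [ 0.1493 -0.9209  1.1753]
kerf fence [0.6282 0.1508 0.022 ]
kerf front [0.5139 0.1811 0.022 ]
fence topfront R [ 0.5726 -0.0518  0.052 ]
fence topfront L [0.6573 0.255  0.052 ]
fence topfront mid [0.6259 0.1434 0.052 ]
bed fR [ 0.4434 -0.0152  0.022 ]
bed fR inner [ 0.4563 -0.017   0.022 ]
bed fL [0.5333 0.29   0.022 ]
stop face top near [0.5995 0.2032 0.056 ]
stop face bot near [0.5989 0.2064 0.022 ]
side
kerf fence [0.6281 0.1427 0.022 ]
kerf front [0.5135 0.1785 0.022 ]
fence topfront near end [ 0.5705 -0.0559  0.052 ]
fence bot front near [ 0.574 -0.053  0.022]
fence top front far [0.6298 0.1434 0.052 ]
bed near front [ 0.4484 -0.0125  0.    ]
bed near front [ 0.445  -0.0206  0.022 ]
bed far front [0.5317 0.2839 0.022 ]
stop face top L [0.5985 0.2006 0.056 ]
stop face bot L [0.5992 0.2026 0.022 ]
stop bot R [0.641  0.1913 0.022 ]
0 [     0      0    512    384 189961] [257.299  193.4223]
((255.5, 191.5), (383.0, 511.0), 90.0)
[[ -0.   0.]
 [511.   0.]
 [511. 383.]
 [  0. 383.]]
[1.1298 0.6966 0.013 ] [1.1255 0.6925 0.02  ]
[ 1.1712 -0.888   0.013 ] [ 1.1666 -0.8833  0.02  ]
[ 0.0268 -0.7923  0.013 ] [ 0.0285 -0.7882  0.02  ]
[0.0213 0.5895 0.013 ] [0.023  0.5861 0.02  ]
0 [     0      0    512    384 191748] [255.8443 192.3658]
((255.5, 191.5), (383.0, 511.0), 90.0)
[[ -0.   0.]
 [511.   0.]
 [511. 383.]
 [  0. 383.]]
[-0.1477  1.7039  0.013 ] [-0.1459  1.6881  0.02  ]
[2.3572 0.723  0.013 ] [2.3439 0.7131 0.02  ]
[ 0.9019 -0.8216  0.013 ] [ 0.8973 -0.8222  0.02  ]
[-0.2587 -0.3358  0.013 ] [-0.2562 -0.3394  0.02  ]
```

Run:
```python
from h import *
np.set_printoptions(precision=4,suppress=True)
c=cam("top");s=cam("side")
o=bot.get_obs();print(R.from_quat(o["tool_rot"]).as_matrix())
for n,cc,t in(("top",c,(330,219)),("side",s,(265,273))):
    h=cv2.cvtColor(cc["color"],cv2.COLOR_RGB2HSV)
    print(h[t[1],t[0]],h[t[1],t[0]+2])
    m=((h[...,0]>15)&(h[...,0]<40)&(h[...,2]>130)).astype(np.uint8)
    m=cv2.morphologyEx(m,cv2.MORPH_CLOSE,np.ones((5,5)))
    k,l,st,ce=cv2.connectedComponentsWithStats(m)
    i=l[t[1]-3:t[1]+4,t[0]-3:t[0]+4].max();print(i,st[i],ce[i])
    cnt=cv2.findContours((l==i).astype(np.uint8),0,2)[0][0];r=cv2.minAreaRect(cnt);b=cv2.boxPoints(r);print(r,b.tolist())
    for q in b:print(toz(cc,q,.013),toz(cc,q,.03))
crop(s,240,240,290,305,9,"pics/ss.png")
```

```text
[[ 0.9203 -0.0001  0.3911]
 [-0.3911 -0.0004  0.9203]
 [ 0.     -1.     -0.0004]]
[ 21  45 219] [ 33  19 242]
56 [304 213  52  19 868] [329.6717 222.4044]
((329.6795349121094, 222.255615234375), (51.0375862121582, 17.08540916442871), 1.7899105548858643) [[303.9063720703125, 229.99708557128906], [304.44000244140625, 212.9199981689453], [355.45269775390625, 214.51414489746094], [354.9190673828125, 231.5912322998047]]
[ 0.4391 -0.2272  0.013 ] [ 0.4377 -0.2246  0.03  ]
[ 0.4882 -0.2292  0.013 ] [ 0.4861 -0.2266  0.03  ]
[ 0.4855 -0.3765  0.013 ] [ 0.4835 -0.372   0.03  ]
[ 0.4363 -0.3736  0.013 ] [ 0.435  -0.3691  0.03  ]
[ 40  22 209] [ 39  20 209]
87 [249 250  33  45 674] [264.1677 271.2226]
((264.3253479003906, 271.2157287597656), (46.1804084777832, 15.641751289367676), 65.55604553222656) [[247.6506805419922, 253.4314727783203], [261.89044189453125, 246.95887756347656], [281.0, 289.0], [266.76025390625, 295.47259521484375]]
[ 0.4437 -0.2207  0.013 ] [ 0.4394 -0.231   0.03  ]
[ 0.4925 -0.2158  0.013 ] [ 0.4875 -0.2261  0.03  ]
[ 0.4854 -0.367   0.013 ] [ 0.4805 -0.3751  0.03  ]
[ 0.4399 -0.3701  0.013 ] [ 0.4356 -0.3781  0.03  ]
```

View pics/ss.png

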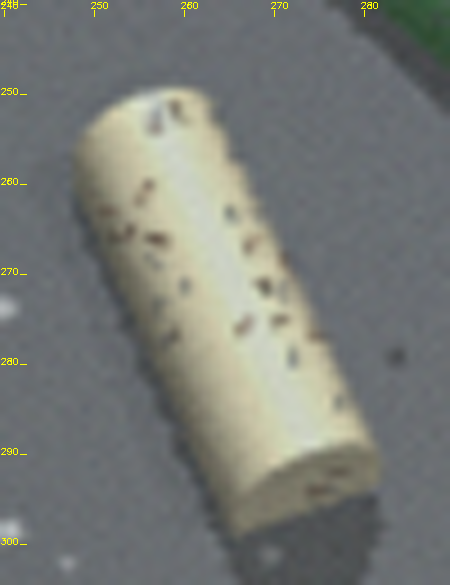

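Run:
```python
from h import *
np.set_printoptions(precision=4,suppress=True)
c=cam("top");s=cam("side")
print(toz(s,(265.5,299),0),toz(s,(281.3,294.3),0))
# side long edges at flank tops: near edges
for z in(.0,.013):print(toz(s,(247.5,259.5),z),toz(s,(265,298.3),z))
print(toz(c,(304.0,222),0),toz(c,(355.6,223),.038), toz(c,(330,213.3),.02),toz(c,(330,231.5),.013))
# target: tool pose for grasp
tgt=R.from_euler('z',-1.1,degrees=True).as_matrix()@np.array([[0,0,1],[-1,0,0],[0,-1,0]])
o=bot.get_obs();M=R.from_quat(o["tool_rot"]).as_matrix();p=o["eef_pos"]
for pt in [(.462,-.2995,.12),(.462,-.2995,0.)]:
    print((M.T@(np.array(pt)-p))/.025,np.degrees(R.from_matrix(M.T@tgt).as_rotvec())/10)
```

```text
[ 0.4354 -0.3726  0.    ] [ 0.4828 -0.3764  0.    ]
[ 0.4383 -0.2327 -0.    ] [ 0.4349 -0.3701  0.    ]
[ 0.4351 -0.2403  0.013 ] [ 0.4318 -0.3762  0.013 ]
[ 0.4633 -0.2296  0.    ] [ 0.4585 -0.3696  0.038 ] [ 0.4872 -0.3015  0.02  ] [ 0.4357 -0.3019  0.013 ]
[ 21.6923   4.4535 -23.798 ] [0.0005 6.8081 0.0005]
[ 21.6921   9.2535 -23.7975] [0.0005 6.8081 0.0005]
```

```bash
python3 -m handwheel '[[21.7,1.2,-23.8,0,6.8,0],[21.7,1.2,-23.8,0,6.8,0],[21.7,1.2,-23.8,0,6.8,0],[21.7,1.2,-23.8,0,6.8,0],[21.7,1.2,-23.8,0,6.8,0]]' 1
cat >> h.py <<'E'
def delta(pt,tgt):
    o=bot.get_obs();M=R.from_quat(o["tool_rot"]).as_matrix();p=o["eef_pos"]
    print("t",round(o["clock"],2),"p",p.round(4),"F",o["ft_force"].round(2),"w",round(o["grip_width"],4))
    print("rows",((M.T@(np.array(pt)-p))/.025).round(2),(np.degrees(R.from_matrix(M.T@tgt).as_rotvec())/10).round(2))
def down(yaw):return R.from_euler('z',yaw,degrees=True).as_matrix()@np.array([[0,0,1],[-1,0,0],[0,-1,0]])
BY=-15.5;BO=np.array([.628,.1485,.022])
def bed(p):return BO+R.from_euler('z',BY,degrees=True).as_matrix()@np.array(p)
def ibed(p):return R.from_euler('z',BY,degrees=True).as_matrix().T@(np.array(p)-BO)
E
python3 -c "
from h import *
delta((.461,-.3,.15),down(-1.1))"
```

```text
clock: 1.12
eef_pos: [0.2994, 0.1639, 0.22]
tool_rot: [-0.553, 0.44, -0.441, 0.554]
ft_force: [1.9, 0.4, -0.9]
grip_width: 0.0854
t 1.12 p [0.2994 0.1639 0.22  ] F [ 1.88  0.39 -0.94] w 0.0854
rows [19.53  2.8   2.13] [-0.01  1.41 -0.  ]
```

```bash
python3 -m handwheel '[[19.5,2,2.1,0,1.4,0],[19.5,2,2.1,0,1.4,0],[19.5,2,2.1,0,1.4,0],[19.5,2,2.1,0,1.4,0],[19.5,2,2.1,0,1.4,0]]'
python3 -c "
from h import *
delta((.461,-.3,.1),down(-1.1))"
```

```text
clock: 1.75
eef_pos: [0.4028, -0.13, 0.1882]
tool_rot: [0.496, -0.503, 0.504, -0.497]
ft_force: [0.6, 1.0, -0.2]
grip_width: 0.0858
t 1.75 p [ 0.4028 -0.13    0.1882] F [ 0.58  1.02 -0.16] w 0.0858
rows [6.77 3.53 2.41] [-0.01  0.03  0.  ]
```

```bash
python3 -m handwheel '[[6.77,3.5,2.4,0,0,0],[6.77,3.5,2.4,0,0,0],[6.77,3.5,2.4,0,0,0],[6.77,3.5,2.4,0,0,0],[6.77,3.5,2.4,0,0,0]]'
python3 -c "
from h import *
delta((.461,-.3,.0),down(-1.1))
s=cam('side');crop(s,200,190,320,320,4.5,'pics/g1.png')"
```

```text
clock: 2.38
eef_pos: [0.4595, -0.2977, 0.0998]
tool_rot: [-0.497, 0.504, -0.503, 0.496]
ft_force: [-0.6, 0.6, -0.7]
grip_width: 0.0854
t 2.38 p [ 0.4595 -0.2977  0.0998] F [-0.55  0.57 -0.72] w 0.0854
rows [0.1  3.99 0.07] [ 0.01  0.03 -0.01]
```

View pics/g1.png

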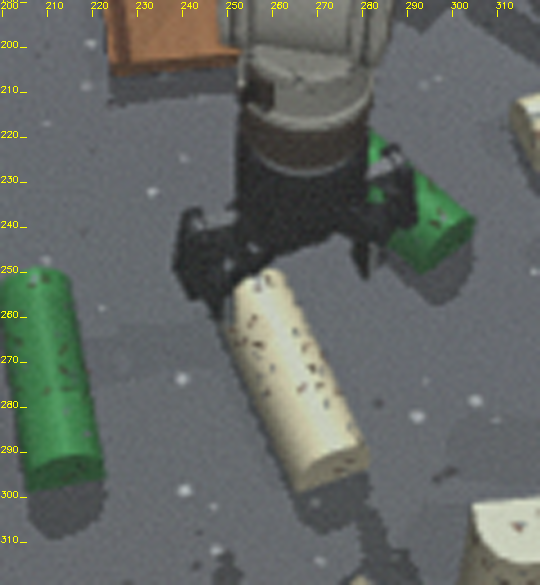

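```bash
python3 -m handwheel '[[0.05,1,0.06,0,0,0],[0.05,2,0.06,0,0,0],[0.05,3,0.06,0,0,0],[0.05,3.6,0.06,0,0,0],[0.05,3.6,0.06,0,0,0]]'
python3 -c "
from h import *
delta((.461,-.3,.0),down(-1.1))"
```

```text
clock: 3.05
eef_pos: [0.4612, -0.2977, 0.0105]
tool_rot: [-0.497, 0.503, -0.502, 0.497]
ft_force: [-0.3, -0.0, -0.1]
grip_width: 0.0854
t 3.05 p [ 0.4612 -0.2977  0.0105] F [-0.25 -0.02 -0.06] w 0.0854
rows [ 0.09  0.42 -0.01] [ 0.01  0.04 -0.  ]
```

```bash
python3 -m handwheel '[[0.05,0.35,0,0,0,0],[0.05,0.35,0,0,0,0],[0.05,0.35,0,0,0,0],[0.05,0.35,0,0,0,0],[0.05,0.35,0,0,0,0]]' -1
python3 -m handwheel '[[0,0,0,0,0,0],[0,0,0,0,0,0],[0,0,0,0,0,0],[0,0,0,0,0,0],[0,0,0,0,0,0]]'
```

```text
clock: 3.68
eef_pos: [0.4619, -0.3005, 0.0022]
tool_rot: [0.497, -0.503, 0.504, -0.497]
ft_force: [0.0, 0.5, 4.0]
grip_width: 0.048
clock: 4.3
eef_pos: [0.4619, -0.3006, 0.0022]
tool_rot: [0.497, -0.503, 0.504, -0.497]
ft_force: [-0.4, 1.0, 5.5]
grip_width: 0.0482
```

```bash
python3 -m handwheel '[[0,-0.8,0,0,0,0],[0,-1.6,0,0,0,0],[0,-2.6,0,0,0,0],[0,-3.6,0,0,0,0],[0,-3.6,0,0,0,0]]'
python3 -c "
from h import *
print(bed((-.055,-.045,0)))
delta(bed((-.055,-.045,.07)),down(BY))
s=cam('side');crop(s,180,150,320,320,3.5,'pics/g2.png')"
```

```text
clock: 4.92
eef_pos: [0.4625, -0.3008, 0.0927]
tool_rot: [0.497, -0.502, 0.504, -0.497]
ft_force: [0.3, -0.3, -2.4]
grip_width: 0.0478
[0.5629746  0.11983474 0.022     ]
t 4.92 p [ 0.4625 -0.3008  0.0927] F [ 0.28 -0.3  -2.38] w 0.0478
rows [-1.688e+01  1.000e-02  3.800e+00] [-0.02  1.48  0.01]
```

View pics/g2.png

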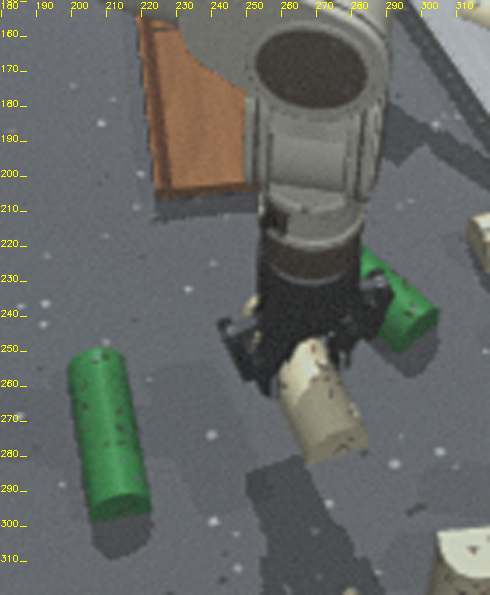

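```bash
python3 -m handwheel '[[-2.4,0,0.5,0,0.2,0],[-4.8,0,1.1,0,0.5,0],[-7.2,0,1.6,0,0.8,0],[-9.6,0,2.2,0,1.1,0],[-12,0,2.7,0,1.4,0]]'
python3 -c "
from h import *
delta(bed((-.055,-.045,.07)),down(BY))"
```

```text
clock: 5.6
eef_pos: [0.5319, 0.0008, 0.0896]
tool_rot: [-0.432, 0.561, -0.56, 0.43]
ft_force: [1.5, -1.1, -1.9]
grip_width: 0.0481
t 5.6 p [0.5319 0.0008 0.0896] F [ 1.52 -1.12 -1.85] w 0.0481
rows [-4.92 -0.1  -0.02] [0.02 0.07 0.01]
```

```bash
python3 -m handwheel '[[-1.6,-0.1,0,0,0.07,0],[-3.2,-0.1,0,0,0.07,0],[-4.4,-0.1,0,0,0.07,0],[-4.9,-0.1,0,0,0.07,0],[-4.9,-0.1,0,0,0.07,0]]'
python3 -m handwheel '[[0,0.3,0,0,0,0],[0,0.6,0,0,0,0],[0,0.9,0,0,0,0],[0,1.2,0,0,0,0],[0,1.2,0,0,0,0]]'
python3 -c "
from h import *
delta(bed((-.055,-.045,.002)),down(BY))
t=cam('top');crop(t,115,120,255,235,4.5,'pics/g3t.png')
s=cam('side');crop(s,205,105,325,215,4.5,'pics/g3.png')"
```

```text
clock: 6.22
eef_pos: [0.5632, 0.1174, 0.0927]
tool_rot: [-0.43, 0.563, -0.562, 0.428]
ft_force: [0.1, 0.2, -2.7]
grip_width: 0.0481
clock: 6.85
eef_pos: [0.5633, 0.117, 0.0632]
tool_rot: [-0.429, 0.563, -0.562, 0.428]
ft_force: [-0.5, 0.2, -2.3]
grip_width: 0.0481
t 6.85 p [0.5633 0.117  0.0632] F [-0.52  0.2  -2.27] w 0.0481
rows [-0.11  1.57 -0.04] [0.01 0.   0.  ]
```

View pics/g3.png

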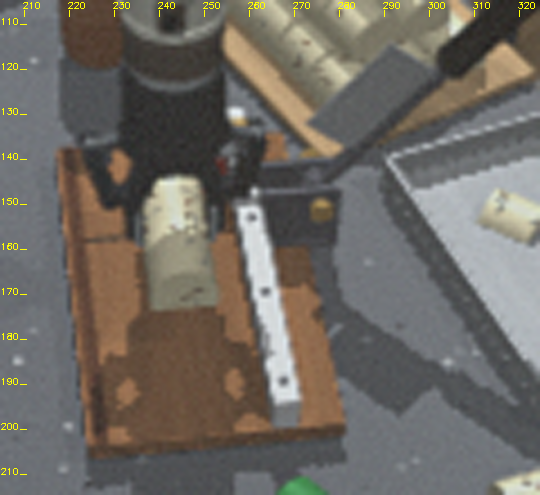

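View pics/g3t.png

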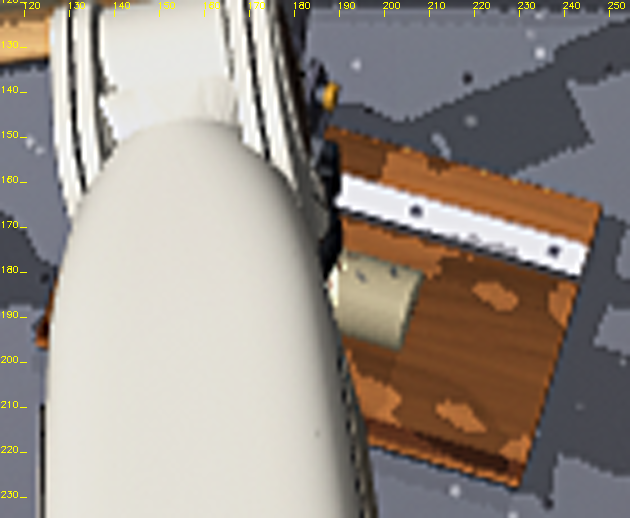

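```bash
python3 -m handwheel '[[0,0.4,0,0,0,0],[0,0.8,0,0,0,0],[0,1.2,0,0,0,0],[0,1.4,0,0,0,0],[0,1.4,0,0,0,0]]'
python3 -m handwheel '[[0,0.05,0,0,0,0],[0,0.1,0,0,0,0],[0,0.15,0,0,0,0],[0,0.18,0,0,0,0],[0,0.18,0,0,0,0]]'
```

```text
clock: 7.58
eef_pos: [0.5635, 0.1172, 0.0285]
tool_rot: [-0.429, 0.563, -0.562, 0.428]
ft_force: [0.3, 1.0, -2.3]
grip_width: 0.0481
clock: 8.2
eef_pos: [0.564, 0.1173, 0.0247]
tool_rot: [-0.428, 0.563, -0.563, 0.428]
ft_force: [1.0, 0.4, -3.4]
grip_width: 0.0483
```

```bash
python3 -m handwheel '[[0,0.05,0,0,0,0],[0,0.08,0,0,0,0],[0,0.08,0,0,0,0],[0,0.08,0,0,0,0],[0,0.08,0,0,0,0]]'
```

```text
clock: 8.82
eef_pos: [0.5644, 0.1174, 0.0243]
tool_rot: [0.428, -0.562, 0.563, -0.429]
ft_force: [-2.1, -1.1, 6.6]
grip_width: 0.0485
```

```bash
python3 -m handwheel '[[0,0,0,0,0,0],[0,0,0,0,0,0],[0,0,0,0,0,0],[0,0,0,0,0,0],[0,0,0,0,0,0]]' 0.42
python3 -m handwheel '[[0,-0.4,0,0,0,0],[0,-1,0,0,0,0],[0,-2,0,0,0,0],[0,-3,0,0,0,0],[0,-3,0,0,0,0]]'
python3 -c "
from h import *
o=bot.get_obs();print(ibed(o['eef_pos']))
s=cam('side');crop(s,205,105,325,215,4.5,'pics/g4.png')"
```

```text
clock: 9.45
eef_pos: [0.564, 0.1174, 0.0226]
tool_rot: [-0.428, 0.563, -0.563, 0.428]
ft_force: [-0.1, -0.1, 0.8]
grip_width: 0.0606
clock: 10.07
eef_pos: [0.5664, 0.1178, 0.1013]
tool_rot: [0.426, -0.562, 0.564, -0.431]
ft_force: [0.3, 0.3, -0.1]
grip_width: 0.0602
[-0.05112794 -0.04601513  0.07933369]
```

View pics/g4.png

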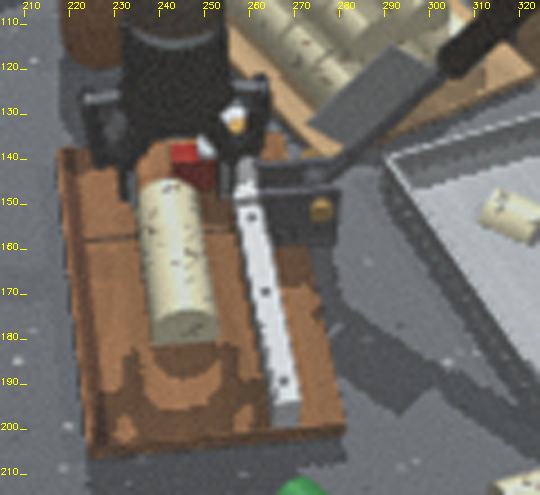

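```bash
python3 -m handwheel '[[0,0,-0.6,0.9,0,0],[0,0,-1.2,1.8,0,0],[0,0,-1.8,2.7,0,0],[0,0,-2.2,3.6,0,0],[0,0,-2.2,4.5,0,0]]' -1
cat >> h.py <<'E'
def tilt(a=45):return down(BY)@R.from_euler('x',a,degrees=True).as_matrix()
def st(pt,a=45):
    delta(bed(pt),tilt(a));print("bed",ibed(bot.get_obs()["eef_pos"]).round(4), "Fbed",(R.from_euler('z',BY,degrees=True).as_matrix().T@bot.get_obs()["ft_force"]).round(2))
E
python3 -c "
from h import *
st((-.105,-.046,.065))
s=cam('side');crop(s,195,105,325,215,4.5,'pics/g5.png')"
```

```text
clock: 10.75
eef_pos: [0.5096, 0.1317, 0.0981]
tool_rot: [0.231, -0.303, 0.735, -0.561]
ft_force: [0.8, 1.5, -0.7]
grip_width: -0.0006
t 10.75 p [0.5096 0.1317 0.0981] F [ 0.83  1.53 -0.69] w -0.0006
rows [-0.07  0.44 -0.18] [-0.03  0.01 -0.01]
bed [-0.1097 -0.0478  0.0761] Fbed [ 0.39  1.7  -0.69]
```

View pics/g5.png

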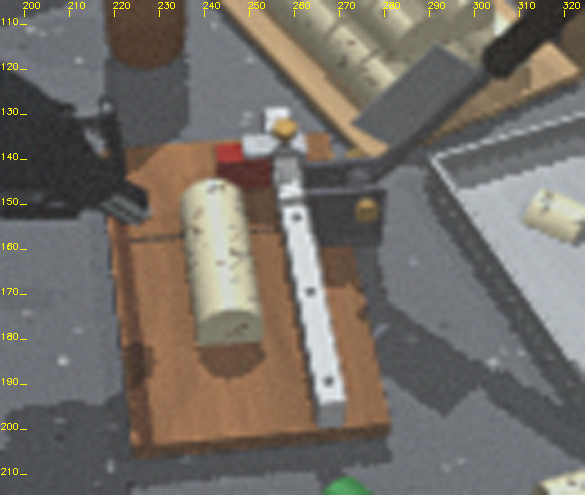

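```bash
python3 -m handwheel '[[0,0.5,-0.1,0,0,0],[0,1,-0.2,0,0,0],[0,1.5,-0.3,0,0,0],[0,2,-0.3,0,0,0],[0,2,-0.3,0,0,0]]'
python3 -c "
from h import *
st((-.0427,-.046,.031))"
```

```text
clock: 11.42
eef_pos: [0.5403, 0.1234, 0.0561]
tool_rot: [0.233, -0.305, 0.735, -0.559]
ft_force: [-0.1, 0.5, 0.0]
grip_width: 0.0002
t 11.43 p [0.5403 0.1234 0.0561] F [-0.12  0.5   0.02] w 0.0002
rows [-0.06  1.08  0.91] [0.01 0.   0.  ]
bed [-0.0778 -0.0476  0.0341] Fbed [-0.25  0.45  0.02]
```

```bash
python3 -m handwheel '[[0,0.15,0.1,0,0,0],[0,0.3,0.22,0,0,0],[0,0.45,0.35,0,0,0],[0,0.6,0.5,0,0,0],[0,0.6,0.5,0,0,0]]'
python3 -c "
from h import *
st((-.0427,-.046,.031))
s=cam('side');crop(s,195,105,325,215,4.5,'pics/g6.png')"
```

```text
clock: 12.05
eef_pos: [0.5592, 0.1188, 0.0555]
tool_rot: [0.231, -0.305, 0.735, -0.56]
ft_force: [-0.3, -0.5, -0.6]
grip_width: -0.0001
t 12.05 p [0.5592 0.1188 0.0555] F [-0.33 -0.5  -0.57] w -0.0001
rows [-0.04  0.51  0.37] [-0.    0.   -0.01]
bed [-0.0583 -0.047   0.0335] Fbed [-0.18 -0.57 -0.57]
```

View pics/g6.png

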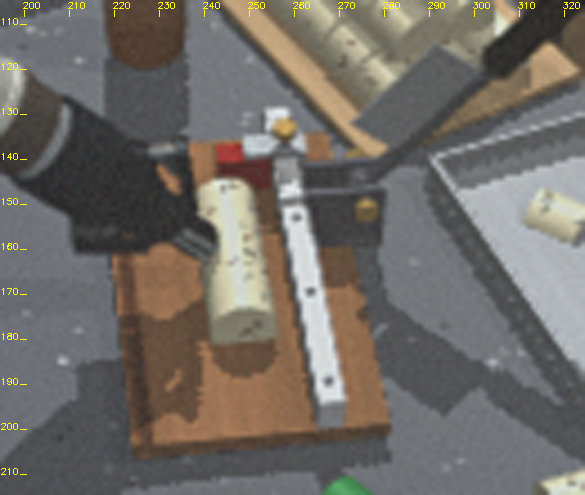

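```bash
python3 -m handwheel '[[0,0.1,0.1,0,0,0],[0,0.2,0.2,0,0,0],[0,0.3,0.28,0,0,0],[0,0.38,0.35,0,0,0],[0,0.38,0.35,0,0,0]]'
python3 -c "
from h import *
st((-.0427,-.046,.031))"
```

```text
clock: 12.72
eef_pos: [0.5715, 0.1153, 0.0548]
tool_rot: [0.232, -0.305, 0.735, -0.56]
ft_force: [-0.0, 0.1, -0.1]
grip_width: 0.0003
t 12.72 p [0.5715 0.1153 0.0548] F [-0.03  0.13 -0.07] w 0.0003
rows [-0.04  0.13  0.03] [-0.  0. -0.]
bed [-0.0456 -0.0471  0.0328] Fbed [-0.06  0.12 -0.07]
```

```bash
python3 -m handwheel '[[0,0.05,0.03,0,0,0],[0,0.1,0.05,0,0,0],[0,0.15,0.05,0,0,0],[0,0.15,0.05,0,0,0],[0,0.15,0.05,0,0,0]]'
python3 -c "
from h import *
st((-.0427,-.046,.031))"
```

```text
clock: 13.35
eef_pos: [0.5754, 0.1148, 0.0539]
tool_rot: [0.231, -0.304, 0.735, -0.56]
ft_force: [-2.1, 0.4, 4.8]
grip_width: 0.0
t 13.35 p [0.5754 0.1148 0.0539] F [-2.06  0.42  4.81] w 0.0
rows [-0.02 -0.   -0.06] [-0.01 -0.   -0.01]
bed [-0.0417 -0.0466  0.0319] Fbed [-2.1  -0.15  4.81]
```

```bash
python3 -m handwheel '[[0,0.03,0.03,0,0,0],[0,0.07,0.07,0,0,0],[0,0.07,0.07,0,0,0],[0,0.07,0.07,0,0,0],[0,0.07,0.07,0,0,0]]'
python3 -c "
from h import *
st((-.0427,-.046,.031))
s=cam('side');crop(s,195,105,325,215,4.5,'pics/g7.png')
s=cam('top');crop(s,115,120,255,235,4.5,'pics/g7t.png')"
```

```text
clock: 13.98
eef_pos: [0.5757, 0.1147, 0.0538]
tool_rot: [0.232, -0.304, 0.734, -0.561]
ft_force: [-18.3, 4.4, 19.1]
grip_width: 0.0004
t 13.97 p [0.5757 0.1147 0.0538] F [-18.25   4.41  19.09] w 0.0004
rows [-0.02 -0.02 -0.06] [-0.    0.01 -0.02]
bed [-0.0414 -0.0466  0.0318] Fbed [-18.77  -0.63  19.09]
```

View pics/g7.png

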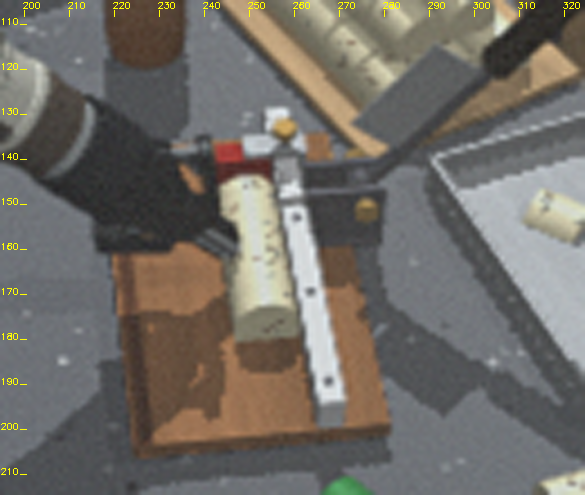

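View pics/g7t.png

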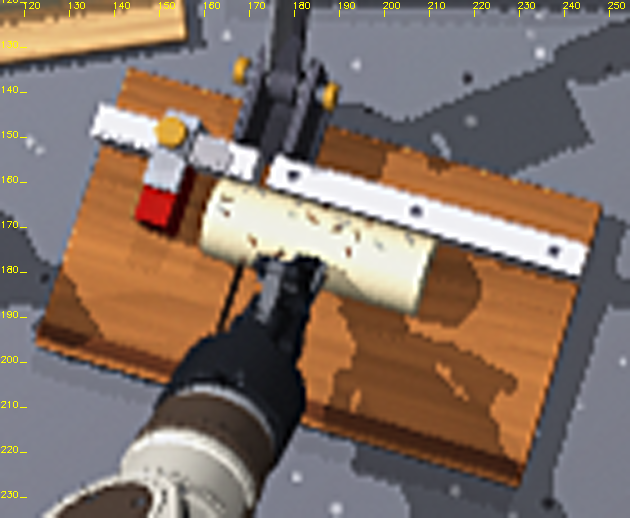

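```bash
python3 -m handwheel '[[0,-0.4,0,0,0,0],[0,-1,0,0,0,0],[0.5,-1.6,0,0,0,0],[2.2,-1.6,0,0,0,0],[3.9,-1.6,0,0,0,0]]'
python3 -c "
from h import *
st((-.022,-.145,.016))"
```

```text
clock: 14.7
eef_pos: [0.5232, 0.0271, 0.0817]
tool_rot: [0.232, -0.304, 0.735, -0.56]
ft_force: [0.3, -1.4, 0.5]
grip_width: -0.0001
t 14.7 p [0.5232 0.0271 0.0817] F [ 0.31 -1.43  0.54] w -0.0001
rows [0.01 2.55 0.08] [-0.    0.01 -0.01]
bed [-0.0685 -0.145   0.0597] Fbed [ 0.68 -1.3   0.54]
```

```bash
python3 -m handwheel '[[0,0.6,0,0,0,0],[0,1.2,0.1,0,0,0],[0,1.8,0.1,0,0,0],[0,2.4,0.1,0,0,0],[0,2.5,0.1,0,0,0]]'
python3 -c "
from h import *
st((-.022,-.145,.016))
s=cam('side');crop(s,195,105,325,215,4.5,'pics/g8.png')
s=cam('top');crop(s,115,120,255,235,4.5,'pics/g8t.png')"
```

```text
clock: 15.32
eef_pos: [0.5679, 0.0149, 0.0382]
tool_rot: [0.232, -0.305, 0.735, -0.559]
ft_force: [-0.9, -0.5, 0.2]
grip_width: 0.0001
t 15.32 p [0.5679 0.0149 0.0382] F [-0.9  -0.48  0.24] w 0.0001
rows [0.01 0.01 0.  ] [ 0.01  0.   -0.  ]
bed [-0.0222 -0.1448  0.0162] Fbed [-0.74 -0.7   0.24]
```

View pics/g8.png

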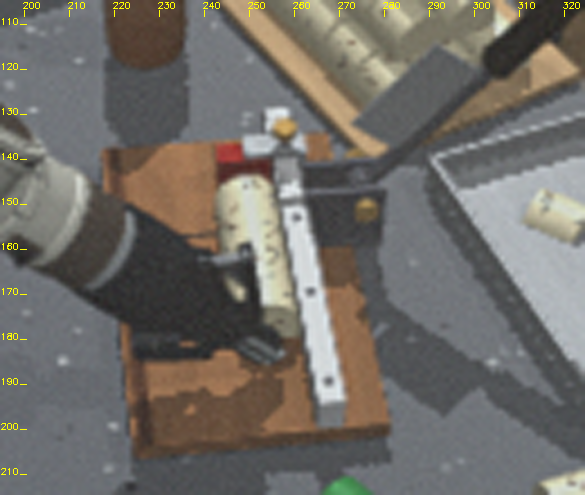

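View pics/g8t.png

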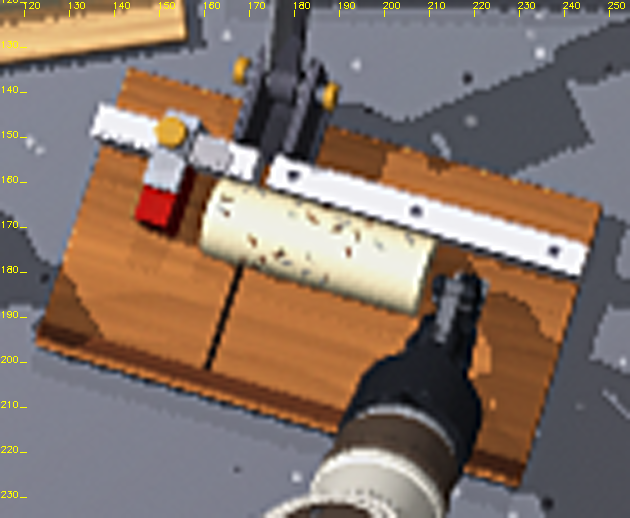

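```bash
python3 -m handwheel '[[-0.25,0,0,0,0,0],[-0.5,0,0,0,0,0],[-0.7,0,0,0,0,0],[-0.9,0,0,0,0,0],[-1.1,0,0,0,0,0]]'
python3 -c "
from h import *
st((-.022,-.105,.016))"
```

```text
clock: 16.05
eef_pos: [0.5754, 0.0419, 0.0389]
tool_rot: [0.232, -0.304, 0.735, -0.56]
ft_force: [-0.6, -0.5, -0.3]
grip_width: -0.0002
t 16.05 p [0.5754 0.0419 0.0389] F [-0.59 -0.47 -0.33] w -0.0002
rows [-0.47  0.03 -0.02] [-0.    0.01 -0.  ]
bed [-0.0222 -0.1168  0.0169] Fbed [-0.45 -0.61 -0.33]
```

```bash
python3 -m handwheel '[[-0.03,0,0,0,0,0],[-0.06,0,0,0,0,0],[-0.09,0,0,0,0,0],[-0.12,0,0,0,0,0],[-0.12,0,0,0,0,0]]'
python3 -c "
from h import *
st((-.022,-.105,.016))
s=cam('side');crop(s,195,105,325,215,4.5,'pics/g9.png')
s=cam('top');crop(s,115,120,255,235,4.5,'pics/g9t.png')"
```

```text
clock: 16.68
eef_pos: [0.5761, 0.0445, 0.0387]
tool_rot: [0.232, -0.305, 0.735, -0.56]
ft_force: [0.0, 0.3, 0.5]
grip_width: 0.0001
t 16.68 p [0.5761 0.0445 0.0387] F [0.03 0.33 0.45] w 0.0001
rows [-0.37  0.03 -0.01] [ 0.  0. -0.]
bed [-0.0222 -0.1141  0.0167] Fbed [-0.06  0.32  0.45]
```

View pics/g9t.png

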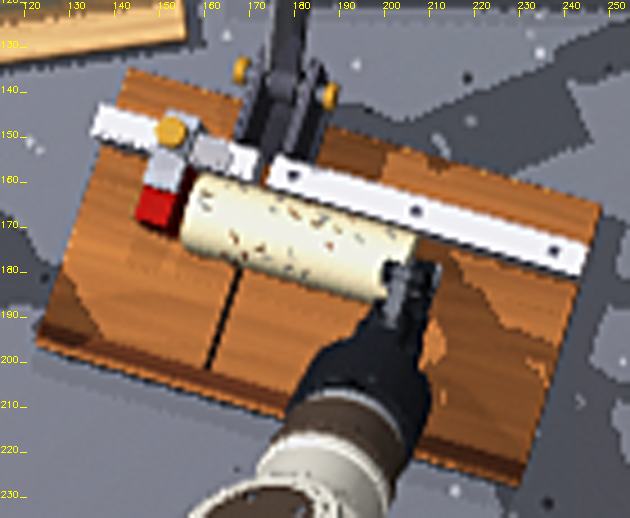

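```bash
python3 -m handwheel '[[-0.02,0,0,0,0,0],[-0.04,0,0,0,0,0],[-0.06,0,0,0,0,0],[-0.08,0,0,0,0,0],[-0.08,0,0,0,0,0]]'
python3 -c "
from h import *
st((-.022,-.105,.016))"
python3 -m handwheel '[[-0.02,0,0,0,0,0],[-0.04,0,0,0,0,0],[-0.06,0,0,0,0,0],[-0.06,0,0,0,0,0],[-0.06,0,0,0,0,0]]'
python3 -c "
from h import *
st((-.022,-.105,.016))"
```

```text
clock: 17.4
eef_pos: [0.5767, 0.0465, 0.0389]
tool_rot: [0.232, -0.304, 0.735, -0.56]
ft_force: [0.4, -0.1, 0.1]
grip_width: -0.0002
t 17.4 p [0.5767 0.0465 0.0389] F [ 0.38 -0.07  0.09] w -0.0002
rows [-0.28  0.03 -0.02] [-0.    0.01 -0.01]
bed [-0.0221 -0.112   0.0169] Fbed [0.38 0.04 0.09]
clock: 18.02
eef_pos: [0.5772, 0.0479, 0.0389]
tool_rot: [0.232, -0.305, 0.735, -0.56]
ft_force: [0.1, 0.1, -0.3]
grip_width: 0.0004
t 18.02 p [0.5772 0.0479 0.0389] F [ 0.08  0.14 -0.35] w 0.0004
rows [-0.22  0.03 -0.02] [-0.    0.   -0.01]
bed [-0.0221 -0.1105  0.0169] Fbed [ 0.04  0.15 -0.35]
```

```bash
for i in 1 2; do :; done; python3 -m handwheel '[[-0.02,0,0,0,0,0],[-0.04,0,0,0,0,0],[-0.06,0,0,0,0,0],[-0.06,0,0,0,0,0],[-0.06,0,0,0,0,0]]'
python3 -c "
from h import *
st((-.022,-.105,.016))"
```

```text
clock: 18.65
eef_pos: [0.5776, 0.0494, 0.0389]
tool_rot: [0.232, -0.305, 0.735, -0.56]
ft_force: [-0.9, -1.0, -0.5]
grip_width: 0.0001
t 18.65 p [0.5776 0.0494 0.0389] F [-0.88 -1.04 -0.49] w 0.0001
rows [-0.16  0.03 -0.02] [-0.    0.   -0.01]
bed [-0.0221 -0.109   0.0169] Fbed [-0.58 -1.23 -0.49]
```

```bash
python3 -m handwheel '[[-0.02,0,0,0,0,0],[-0.04,0,0,0,0,0],[-0.05,0,0,0,0,0],[-0.05,0,0,0,0,0],[-0.05,0,0,0,0,0]]'
python3 -c "
from h import *
st((-.022,-.105,.016))"
```

```text
clock: 19.27
eef_pos: [0.5779, 0.0506, 0.0389]
tool_rot: [0.232, -0.304, 0.735, -0.56]
ft_force: [-0.7, -1.0, 0.3]
grip_width: 0.0001
t 19.27 p [0.5779 0.0506 0.0389] F [-0.71 -1.02  0.3 ] w 0.0001
rows [-0.11  0.03 -0.02] [-0.    0.   -0.01]
bed [-0.0221 -0.1078  0.0169] Fbed [-0.41 -1.17  0.3 ]
```

```bash
python3 -m handwheel '[[-0.02,0,0,0,0,0],[-0.04,0,0,0,0,0],[-0.04,0,0,0,0,0],[-0.04,0,0,0,0,0],[-0.04,0,0,0,0,0]]'
python3 -c "
from h import *
st((-.022,-.105,.016))
s=cam('side');crop(s,195,105,325,215,4.5,'pics/g10.png')
s=cam('top');crop(s,125,130,215,200,7,'pics/g10t.png')"
```

```text
clock: 19.9
eef_pos: [0.5782, 0.0515, 0.0389]
tool_rot: [0.232, -0.305, 0.735, -0.56]
ft_force: [-0.4, 0.1, 0.5]
grip_width: -0.0002
t 19.9 p [0.5782 0.0515 0.0389] F [-0.4   0.07  0.52] w -0.0002
rows [-0.07  0.03 -0.02] [-0.    0.   -0.01]
bed [-0.0221 -0.1068  0.0169] Fbed [-0.4  -0.04  0.52]
```

View pics/g10t.png

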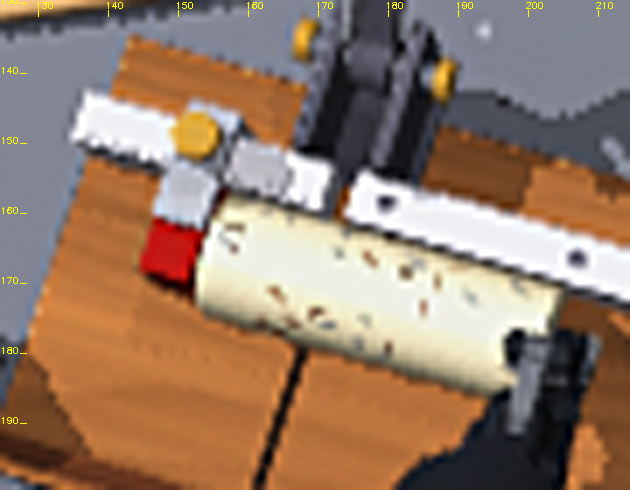

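```bash
python3 -m handwheel '[[-0.02,0,0,0,0,0],[-0.04,0,0,0,0,0],[-0.04,0,0,0,0,0],[-0.04,0,0,0,0,0],[-0.04,0,0,0,0,0]]'
python3 -c "
from h import *
st((-.022,-.105,.016))"
```

```text
clock: 20.62
eef_pos: [0.5784, 0.0525, 0.0388]
tool_rot: [0.232, -0.304, 0.735, -0.56]
ft_force: [-0.5, 0.1, 1.0]
grip_width: -0.0003
t 20.62 p [0.5784 0.0525 0.0388] F [-0.53  0.12  1.02] w -0.0003
rows [-0.03  0.03 -0.02] [ 0.    0.   -0.01]
bed [-0.0222 -0.1058  0.0168] Fbed [-0.55 -0.03  1.02]
```

```bash
python3 -m handwheel '[[-0.02,0,0,0,0,0],[-0.04,0,0,0,0,0],[-0.04,0,0,0,0,0],[-0.04,0,0,0,0,0],[-0.04,0,0,0,0,0]]'
python3 -c "
from h import *
st((-.022,-.105,.016))"
```

```text
clock: 21.25
eef_pos: [0.5785, 0.053, 0.0388]
tool_rot: [0.232, -0.304, 0.735, -0.559]
ft_force: [-1.9, -2.9, 1.9]
grip_width: -0.0004
t 21.25 p [0.5785 0.053  0.0388] F [-1.9  -2.91  1.87] w -0.0004
rows [-0.01  0.03 -0.02] [0. 0. 0.]
bed [-0.0222 -0.1052  0.0168] Fbed [-1.06 -3.31  1.87]
```

```bash
python3 -m handwheel '[[-0.01,0,0,0,0,0],[-0.02,0,0,0,0,0],[-0.03,0,0,0,0,0],[-0.03,0,0,0,0,0],[-0.03,0,0,0,0,0]]'
python3 -c "
from h import *
st((-.022,-.105,.016))
s=cam('side');crop(s,215,115,300,195,7,'pics/g11.png')
s=cam('top');crop(s,125,130,215,200,7,'pics/g11t.png')"
```

```text
clock: 21.88
eef_pos: [0.5785, 0.053, 0.0388]
tool_rot: [0.232, -0.304, 0.736, -0.559]
ft_force: [-2.4, -6.3, 2.1]
grip_width: -0.0003
t 21.88 p [0.5785 0.053  0.0388] F [-2.36 -6.3   2.06] w -0.0003
rows [-0.01  0.03 -0.02] [-0.    0.    0.01]
bed [-0.0222 -0.1052  0.0168] Fbed [-0.59 -6.7   2.06]
```

View pics/g11t.png

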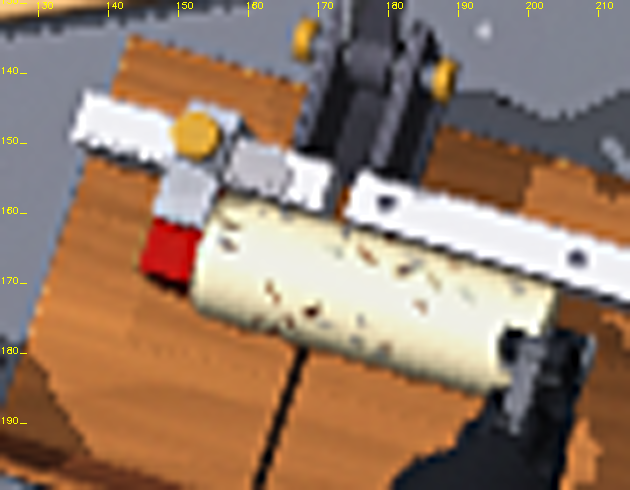

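View pics/g11.png

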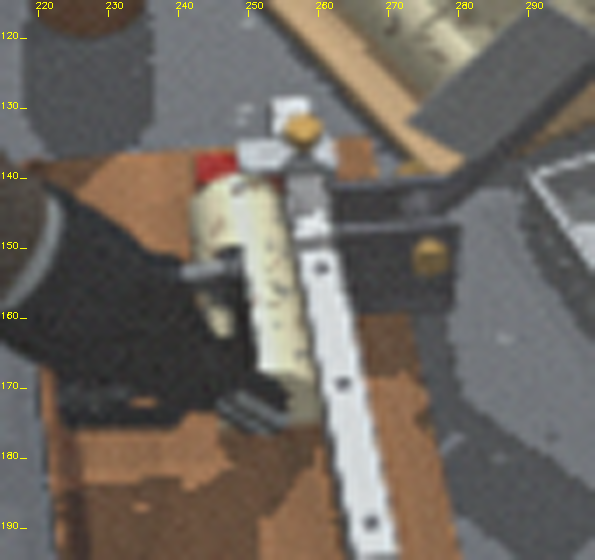

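```bash
python3 -m handwheel '[[0.5,0,0,0,0,0],[0.5,-1.2,0,0,0,0],[0.5,-2.5,0,0,0,0],[-0.8,-2.5,0,0,0,0],[-2,-2.5,0,0,0,0]]'
python3 -c "
from h import *
st((-.0427-.005,-.055,.0307+.005))"
```

```text
clock: 22.6
eef_pos: [0.5499, 0.1154, 0.0839]
tool_rot: [0.231, -0.305, 0.735, -0.561]
ft_force: [0.2, 0.3, -0.4]
grip_width: -0.0002
t 22.6 p [0.5499 0.1154 0.0839] F [ 0.18  0.32 -0.44] w -0.0002
rows [ 0.09  1.27 -0.21] [-0.   -0.   -0.02]
bed [-0.0665 -0.0528  0.0619] Fbed [ 0.09  0.36 -0.44]
```

```bash
python3 -m handwheel '[[0.05,0.4,-0.1,0,0,0],[0.05,0.8,-0.2,0,0,0],[0.05,1.1,-0.2,0,0,0],[0.05,1.3,-0.2,0,0,0],[0.05,1.3,-0.2,0,0,0]]'
python3 -m handwheel '[[0,0.06,0,0,0,0],[0,0.12,0,0,0,0],[0,0.18,0,0,0,0],[0,0.22,0,0,0,0],[0,0.22,0,0,0,0]]'
python3 -c "
from h import *
st((-.0427,-.055,.0307))"
```

```text
clock: 23.22
eef_pos: [0.5679, 0.1069, 0.0559]
tool_rot: [0.232, -0.305, 0.735, -0.559]
ft_force: [0.1, -0.5, -0.2]
grip_width: -0.0001
clock: 23.85
eef_pos: [0.5717, 0.1067, 0.0527]
tool_rot: [0.232, -0.304, 0.735, -0.56]
ft_force: [0.3, 0.2, 0.2]
grip_width: -0.0
t 23.85 p [0.5717 0.1067 0.0527] F [0.33 0.16 0.18] w -0.0
rows [-0.01  0.01  0.01] [-0.    0.   -0.01]
bed [-0.0431 -0.0553  0.0307] Fbed [0.27 0.24 0.18]
```

```bash
python3 -m handwheel '[[0,0.03,0,0,0,0],[0,0.06,0,0,0,0],[0,0.06,0,0,0,0],[0,0.06,0,0,0,0],[0,0.06,0,0,0,0]]'
python3 -c "
from h import *
st((-.0427,-.055,.0307))"
```

```text
clock: 24.48
eef_pos: [0.572, 0.1067, 0.0525]
tool_rot: [0.232, -0.304, 0.735, -0.56]
ft_force: [-12.3, 3.2, 13.4]
grip_width: 0.0002
t 24.48 p [0.572  0.1067 0.0525] F [-12.27   3.18  13.36] w 0.0002
rows [-0.01 -0.    0.01] [-0.01  0.01 -0.01]
bed [-0.0428 -0.0552  0.0305] Fbed [-12.68  -0.22  13.36]
```

```bash
python3 -m handwheel '[[0,0,0,0,0,0],[0,0,0,0,0,0],[0,0,0,0,0,0],[0,0,0,0,0,0],[0,0,0,0,0,0]]'
python3 -c "
from h import *
st((-.0427,-.055,.0307))
s=cam('side');crop(s,195,115,305,205,6,'pics/g12.png')
s=cam('top');crop(s,125,130,235,210,6,'pics/g12t.png')
cv2.imwrite('pics/g12f.png',cv2.cvtColor(cam('top')['color'],cv2.COLOR_RGB2BGR))"
```

```text
clock: 25.1
eef_pos: [0.572, 0.1068, 0.0525]
tool_rot: [0.232, -0.304, 0.735, -0.56]
ft_force: [-12.8, 2.7, 13.8]
grip_width: 0.0003
t 25.1 p [0.572  0.1068 0.0525] F [-12.82   2.7   13.78] w 0.0003
rows [-0.01 -0.    0.01] [-0.01  0.01 -0.01]
bed [-0.0428 -0.0552  0.0305] Fbed [-13.08  -0.82  13.78]
```

View pics/g12t.png

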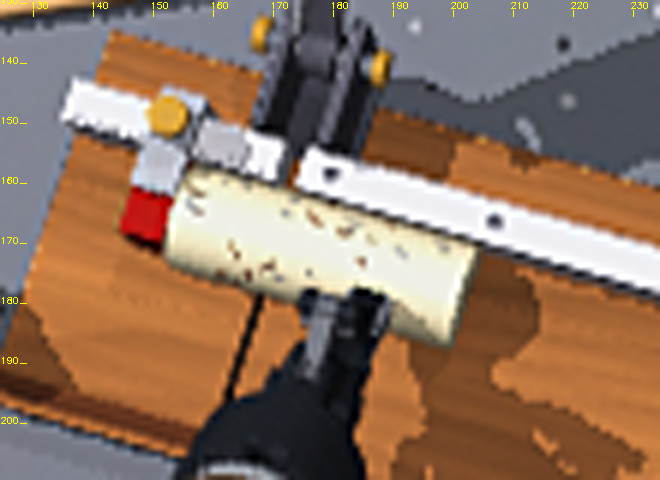

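View pics/g12.png

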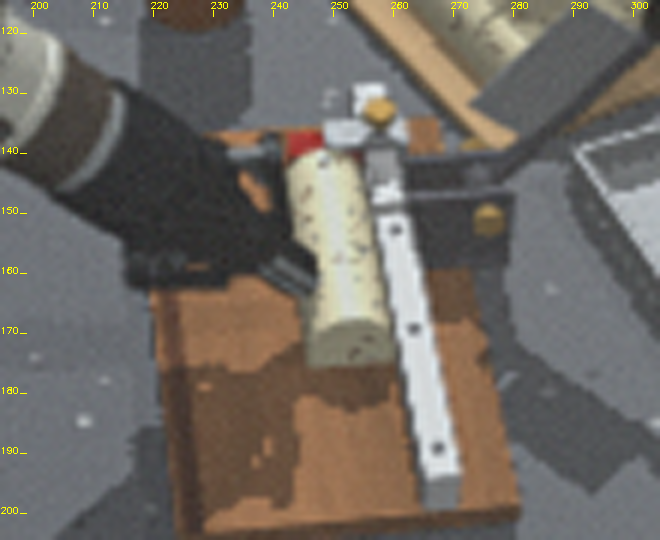

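View pics/g12f.png

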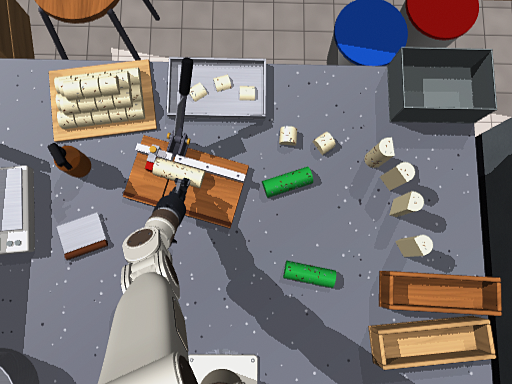

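```bash
python3 -c "
from h import *
print(bot.job_done())
st((-.0427,-.055,.0307))"
```

```text
the job is handed in; nothing more can be done
None
the job is handed in; nothing more can be done
```

I laid the stick flat on the bed and slid it along the fence to the red stop. It was held there with a 45° push when I handed the job in, at about 25 s. No verdict was reported.

- **Placing:** I gripped the stick across its width and set it down about 28 mm off the fence. The shut fingers, tilted 45°, then pushed it flush. The fence side briefly felt about 19 N and the bed side about 19 N.
- **Butting:** I pushed the stick's end in steps of about 1 mm. It stopped moving and the push force rose from near 0 to 6.7 N, well under the 30 N clamp slip. The pictures show the stop still in place.
- **Hold:** The last reading was about 13 N into the fence and 14 N down, steady over the last 0.6 s. The push bears at bed y of about -0.055 m, roughly 55 mm from the blade line on the long side.
- **Last pictures:** The stick lies against the fence and touches the stop. The blade arm is up, and the other soaps and tools look where they were.

No check failed or disagreed. Flushness and the butt fit were judged only from the pictures, the fingertip position and the wrist force. The bed and fence contact forces are inferred from the wrist sensor, not measured directly. I also could not read the state after handing in, so the final second itself is unchecked.

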